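# Centre the show egg on its marble stand

### The arm

A 6-joint arm with a two-finger parallel gripper is mounted at the origin on the work surface. World frame = base frame: x ahead of the robot, y to its left, z up, the work surface at z = 0. Lengths are in m, angles in rad, forces in N, time in s.
With the tool pointing down it reaches from about 0.35 to 0.8 m from the base axis. Payload 7.3 kg.
Tool frame: the origin (TCP) lies where the fingers leave the gripper's body, on its centre line; the fingertips stand 73 mm ahead of it and the grasp point (between the pads) lies 54 mm ahead of it; y points along the fingers, x is the direction in which the jaws open and shut, and the axes are right-handed (so a half turn about y gives the same grasp; the last joint's range is limited). The gripper opens to 85 mm and grips with 20 to 120 N. Pads are 22 mm wide; open, the fingers measure 114 mm over their backs; the gripper's body (76 mm by 85 mm) begins 54 mm behind the grasp point. The pads swing forward as they close: fully open they stand 13 mm farther back than shut.
Start: joints at [-1.252, 0.342, 1.524, -0, 1.275, -0.146], TCP at [0.235, -0.469, 0.304] pointing down, gripper open.
Joint ranges: [-2.53, 2.53], [-0.77, 2.02], [0.04, 2.7], [-1, 4.14], [0.28, 2.66], [-3.11, 3.11]. Speed limits (rad/s): [2.57, 2.57, 3.14, 3.14, 3.14, 3.14].

### API

Orientations are given as a rotation vector (axis times angle).
In Python, from station import arm, cams gives the robot as it stands.
- The arm moves only by the tool drive_tool, never from a script. Its argument "commands" is text: rows parted by semicolons, each of 7 numbers parted by spaces: the shift along the tool's x, y, z in cm, then the turn, a rotation vector about the tool's x, y, z in degrees, then the closure in counts, from 0 (fully open) to 255 (shut). In form: x y z rx ry rz claw; .... A call has exactly 10 rows; each row is the pose to reach, as a shift and turn from the pose commanded when the call began, along the tool's axes at that moment; what a row does not reach only later rows make up. A row lasts 1/12 s, in which the tool goes at most 41.7 mm and 7.16 degrees, less where a joint would pass 70% of its speed; a pose out of reach is approached as far as the arm can. A call with a gripper value outside its range is refused whole. The fingers move at their own pace and stop on an object; "squeeze" is the grip in N (left out, the last holds). Time passes only in rows, so rows that repeat a pose let the fingers close, or fill a call up. It gives the time, the measured TCP pose, the force and the opening at its end, in the units of the state.
- arm.read_state(): the state, without advancing time (a new reading comes with each control period).
- cams.camera(name): name is "scene" or "side" or "wrist"; returns a dict with "frame" (480x640x3 uint8, red, green, blue), "vfov" (degrees; the focal length in pixels is half the picture's height over the tangent of half this angle, whatever the lens; pixels are square), "cx", "cy" (the principal point, pixels), "rvec" (rotation vector, rad) and "tvec" (3), from world to camera coordinates, as OpenCV has them. Camera axes: x right, y down, z forward; pixel columns grow to the right and rows downward; lengths in m; the calibration is good to about 2 mm. A picture is of the moment at which its call begins. There is no depth.
- arm.finish_job(): hands the job in, once; it reports no verdict.
The state is a dict: "clock": time; "joint_pos": joint angles; "joint_vel": joint speeds; "joint_torque": joint torques, N m; "ee_pos": TCP position; "tool_rot": TCP orientation; "ft_force": force on the tool from outside, world axes, zero at the start; "wrist_torque": the same for the moment, N m; "finger_gap": finger opening in m.
Only numpy, scipy, OpenCV 4.12 (cv2) and the standard library are available. Lean on these libraries where they do the work, as an engineer would, in place of code of your own. Each camera call takes 0.05 s, during which the arm holds its last target. There are 200 camera calls.

### The job

The blue painted chocolate egg stands off-centre on the small marble stand: nudge it with light fingertip taps until its foot stands inside the gold ring, centred and upright. It is top-heavy and fragile, so tap gently and do not knock it over, pinch it, lift it or push it off the stand; leave the other egg, the jar and the bowl where they are.

Things in the scene. Friction and masses are not known exactly. Their poses are not given: they have to be found in the camera images.
- show_egg: the show egg, one rigid loose piece, 60 to 130 g, 72 mm tall: a blue egg splashed yellow, pink and orange (42 mm thick, 16 to 72 mm above the sole, widest at 41 mm) fixed on a dark brown round foot with a flat sole 34 mm across. Origin: centre of the sole; z up. It starts 20 to 40 mm off the ring's centre, in any direction.
- foot_rim (a point): centre of the round brown rim of the show egg's foot, 13 mm above the sole. The rim is 56 mm across, 8 to 18 mm above the sole, and the widest part of the piece: an upright finger with its tip below rim height touches the rim first. Friction on the marble is 0.45 to 0.75: pushed slowly at the rim it slides, pushed at the egg's belly it tips over.
- stand: the fixed display stand: a square marble slab 130 x 130 mm, 18 mm thick, on a brass stem and dark steel foot; the flat top is 50 mm above the bench. Origin: centre of its underside on the bench; z up; x and y along the slab's sides; it is turned any way. It does not move.
- ring_center (a point): centre of the thin gold ring that is inlaid flush in the marble (nothing stands out), at the middle of the slab's top, 50 mm above the bench. The ring is 68 mm across inside and 75 mm outside, so it leaves 6 mm all round the 56 mm foot rim when that is centred.
- orange_egg: bystander: the same shape of egg on a foot but orange, loose on the bench, 72 mm tall, 56 mm across; origin: centre of its sole
- paint_jar: bystander: closed yellow paint jar with white cap, loose on the bench, 54 mm across, 75 mm tall; origin: centre of its underside
- steel_bowl: bystander: small empty steel bowl, loose on the bench, 90 mm across, 40 mm tall; origin: centre of its underside

How it is judged:
At the end, for the whole second after the job is handed in: The blue egg stands upright (within 0.06 rad) and still on the marble, the centre of its sole within 6 mm of the gold ring's centre (foot rim inside the ring), and the orange egg, jar and bowl are within 12 mm of where they began (horizontal distance between show_egg and ring_center below 0.006 m and angle between show_egg's own z axis and vertical below 0.06 rad and z of show_egg in the frame of ring_center between -0.003 and 0.003 m and linear speed of show_egg below 0.01 m/s and angular speed of show_egg below 0.1 rad/s and distance of each of orange_egg, paint_jar, steel_bowl from where it was at the start of the episode below 0.012 m); the robot touches nothing.
It fails at once if the blue egg was tipped by more than 0.3 rad (knocked over) (angle between show_egg's own z axis and vertical above 0.3 rad).
It fails at once if the blue egg was lifted more than 10 mm off the marble (z of show_egg in the frame of ring_center above 0.01 m).
It fails at once if the blue egg fell off the stand (z of show_egg in the frame of ring_center below -0.012 m).
It fails at once if the robot struck, pressed or pinched the blue egg with more than 12 N (contact force between show_egg and the fingers above 12 N or contact force between show_egg and the arm above 12 N).
It fails at once if the orange egg, the jar or the bowl was moved by more than 12 mm (not (distance of each of orange_egg, paint_jar, steel_bowl from where it was at the start of the episode below 0.012 m)).
It also fails if it takes over 48 s, if anything falls off the work surface, if the arm or the gripper's body presses on something with over 40 N, if the wrist force passes 120 N, or if a joint passes its speed limit or range.

## Working session

There is one attempt and no reset: what is moved stays moved. The work goes in short steps, Python scripts to look and compute and a tool call to move; the robot and the scene stay as the last step left them, time stands still between calls to the robot, and variables do not carry over. Pictures are saved under pics/ and viewed, about 8 in all and at most 12, crops included, and the job is handed in when it is done.

Besides the shell and the picture viewer there is one more tool, called after "Call:" in YAML: its name, and indented under it one key for each argument. drive_tool: Moves the arm, as the interface text tells. Its arguments: {"type":"object","properties":{"commands":{"type":"string"},"squeeze":{"type":"number"}},"required":["commands"]}

```bash
mkdir -p pics; ls; cat > h.py <<'E'
import numpy as np, cv2
from station import arm, cams
def cam(n, save=None):
    c=cams.camera(n); c['R']=cv2.Rodrigues(np.array(c['rvec'],float))[0]; c['t']=np.array(c['tvec'],float)
    c['f']=240/np.tan(np.radians(c['vfov'])/2)
    if save: cv2.imwrite('pics/'+save, c['frame'][:,:,::-1])
    return c
def ray(c,u,v,z):
    d=c['R'].T@np.array([(u-c['cx'])/c['f'],(v-c['cy'])/c['f'],1]); o=-c['R'].T@c['t']
    return o+d*(z-o[2])/d[2]
def proj(c,p):
    q=c['R']@np.array(p)+c['t']; return q[:2]/q[2]*c['f']+[c['cx'],c['cy']]
E
python3 - <<'E'
from h import *
ims=[]
for n in ['scene','side','wrist']:
    c=cam(n,n+'0.png'); print(n,c['vfov'],c['cx'],c['cy'],(-c['R'].T@c['t']).round(3), c['R'][2].round(2)); ims.append(c['frame'])
s=np.hstack([cv2.resize(i,(400,300)) for i in ims[:2]]); s2=np.hstack([cv2.resize(ims[2],(400,300)),np.zeros((300,400,3),np.uint8)])
cv2.imwrite('pics/all0.png',np.vstack([s,s2])[:,:,::-1])
print(arm.read_state())
E
```

```text
pics
scene 51.31438246637418 319.5580840580138 227.7492266093841 [ 1.241 -0.287  0.828] [-0.59  0.29 -0.75]
side 54.43887352020056 326.2811057660568 245.6691310349849 [0.546 0.651 0.638] [ 0.08 -0.75 -0.66]
wrist 62.05946147100446 323.8010536371527 243.2667631899723 [ 0.307 -0.433  0.372] [-0.28 -0.14 -0.95]
{'clock': 0.15, 'joint_pos': array([-1.25200466e+00,  3.42580679e-01,  1.52478884e+00, -1.33052073e-05,
        1.27536082e+00, -1.46015731e-01]), 'joint_vel': array([ 0.00146834, -0.00266958, -0.00278133, -0.00018087, -0.00013605,
        0.00032973]), 'joint_torque': array([ 1.55361773e-03, -4.33907533e+01, -2.46148825e+01, -1.07050969e-04,
        5.81209461e-03, -8.15537845e-06]), 'ee_pos': array([ 0.23527709, -0.46910214,  0.30337926]), 'tool_rot': array([-1.39320346,  0.86101229, -0.85957246]), 'ft_force': array([ 0.14663246,  0.01839651, -0.70904245]), 'wrist_torque': array([-0.01337654,  0.0298766 ,  0.04984159]), 'finger_gap': 0.08569544199108536}
```

View pics/all0.png

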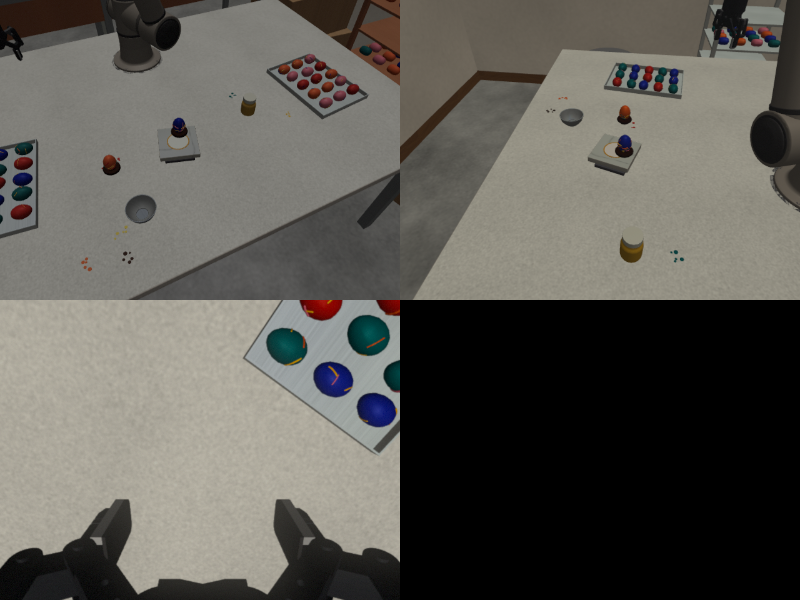

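Overview: the blue egg is on the stand at about (286,210) in the scene view and (1000-ish → 360,230) in the side view. The orange egg, jar and bowl are all well clear of it. Next I'll crop in.

```bash
python3 - <<'E'
from h import *
a=cv2.imread('pics/scene0.png')[170:270,235:335]; b=cv2.imread('pics/side0.png')[200:290,290:390]
cv2.imwrite('pics/crop0.png',np.hstack([cv2.resize(a,(400,400),interpolation=2),cv2.resize(b,(400,400*90//100),interpolation=2).copy() if 0 else cv2.copyMakeBorder(cv2.resize(b,(400,360),interpolation=2),0,40,0,0,0)]))
R=cv2.Rodrigues(arm.read_state()['tool_rot'])[0]; print(R.round(3))
E
```

```text
[[ 0.448 -0.     0.894]
 [-0.894  0.001  0.448]
 [-0.001 -1.     0.   ]]
```

View pics/crop0.png

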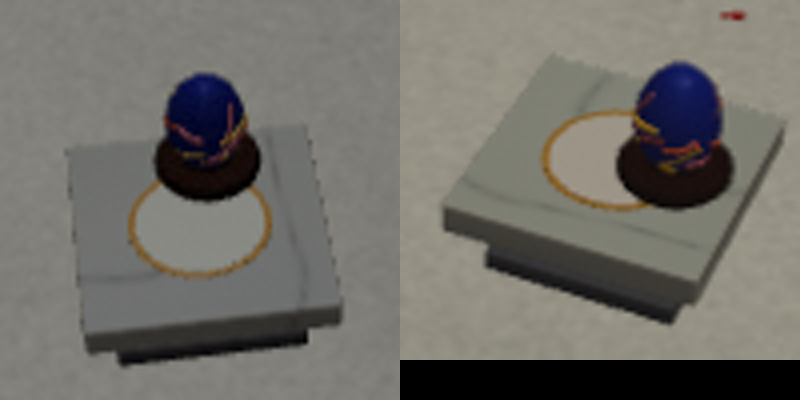

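```bash
cat >> h.py <<'E'
from scipy.optimize import least_squares
def circ(P,r=None):
    P=np.array(P)[:,:2]; m=P.mean(0)
    if r: s=least_squares(lambda q:np.hypot(*(P-q).T)-r,m,loss='soft_l1',f_scale=.001); return s.x,r,np.median(abs(s.fun))
    s=least_squares(lambda q:np.hypot(*(P-q[:2]).T)-q[2],[*m,.03],loss='soft_l1',f_scale=.001); return s.x[:2],s.x[2],np.median(abs(s.fun))
def measure(c,near=(0.55,0,0.05),w=None,dbg=None):
    f=c['frame']; hsv=cv2.cvtColor(f,cv2.COLOR_RGB2HSV).astype(int); H,S,V=hsv[...,0],hsv[...,1],hsv[...,2]
    u0,v0=proj(c,near); rad=w or 60
    yy,xx=np.mgrid[:480,:640]; box=(abs(xx-u0)<rad)&(abs(yy-v0)<rad)
    gold=box&(H>8)&(H<25)&(S>110)&(V>70)
    gp=np.array([ray(c,u,v,.05) for v,u in np.argwhere(gold)])
    res={}
    if len(gp)>20:
        q,r,e=circ(gp,.03575)  # robust: stray paint far off
        k=abs(np.hypot(*(gp[:,:2]-q).T)-.03575)<.006
        if k.sum()>15: res['ring']=circ(gp[k],None if k.sum()>40 else .03575)+(int(k.sum()),)
    br=(box&(V<70)&(S>60)&((H<22)|(H>165))).astype(np.uint8)
    n,l,st,ce=cv2.connectedComponentsWithStats(br)
    if n>1:
        i=1+np.argmax(st[1:,4]); cs,_=cv2.findContours((l==i).astype(np.uint8),0,1)
        ct=max(cs,key=cv2.contourArea)[:,0]
        hull=cv2.convexHull(ct)[:,0]
        # keep outer contour points nearer camera than hull middle (not hidden by egg)
        P=np.array([ray(c,u,v,.063) for u,v in ct]); o=-c['R'].T@c['t']
        d=np.hypot(*(P-o)[:,:2].T); k=d<np.median(d)
        res['foot']=circ(P[k],.028)+(int(k.sum()),)
    if dbg:
        g=f[:,:,::-1].copy(); g[gold]=(0,255,0); g[br>0]=(255,0,255); cv2.imwrite('pics/'+dbg,g)
    return res
E
python3 - <<'E'
from h import *
for n,uv in [('scene',(285,220)),('side',(352,240))]:
    c=cam(n); p=ray(c,*uv,.05); print(n,p.round(3),measure(c,p,45,dbg='m_%s.png'%n))
a=cv2.imread('pics/m_scene.png')[170:270,235:335]; b=cv2.imread('pics/m_side.png')[195:295,290:390]
cv2.imwrite('pics/crop1.png',cv2.resize(np.hstack([a,b]),(800,400),interpolation=0))
c=cam('scene'); s=cam('side')
for n,a,b in [('orange',(176,262),(359,184)),('bowl',(225,333),(273,189)),('jar',(398,170),(370,400))]:
    print(n,ray(c,*a,.03).round(3),ray(s,*b,.03).round(3))
E
```

```text
scene [ 0.577 -0.038  0.05 ] {'ring': (array([ 0.58996583, -0.04471621]), np.float64(0.03580773839526146), np.float64(0.0005767894175209495), 74), 'foot': (array([ 0.56002511, -0.02660139]), 0.028, np.float64(0.00155893909917788), 42)}
side [ 0.574 -0.045  0.05 ] {'ring': (array([ 0.59037805, -0.04550965]), np.float64(0.035324672111219056), np.float64(0.0007938904865760592), 86), 'foot': (array([0.56161755, 0.00306099]), 0.028, np.float64(0.007218722878505637), 57)}
orange [ 0.572 -0.273  0.03 ] [ 0.575 -0.274  0.03 ]
bowl [ 0.766 -0.236  0.03 ] [ 0.77  -0.227  0.03 ]
jar [0.526 0.274 0.03 ] [0.522 0.284 0.03 ]
```

View pics/crop1.png

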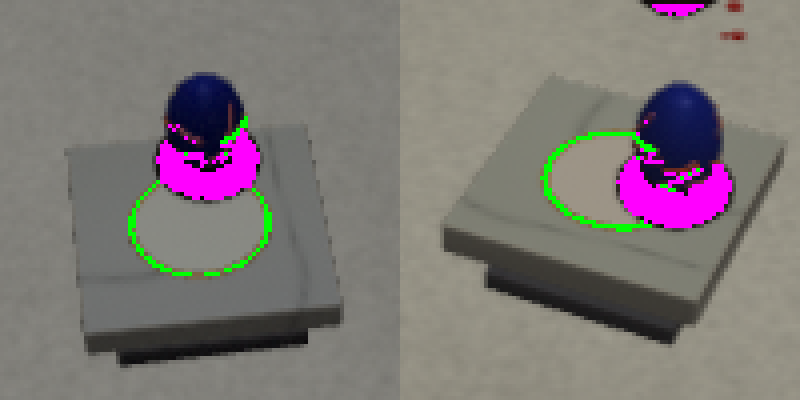

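```bash
cat >> h.py <<'E'
def brown(c,near,rad):
    f=cv2.cvtColor(c['frame'],cv2.COLOR_RGB2HSV).astype(int); H,S,V=f[...,0],f[...,1],f[...,2]
    u0,v0=proj(c,near); yy,xx=np.mgrid[:480,:640]
    br=((abs(xx-u0)<rad)&(abs(yy-v0)<rad)&(V<75)&(S>60)&((H<22)|(H>165))).astype(np.uint8)
    n,l,st,ce=cv2.connectedComponentsWithStats(br); i=1+np.argmax(st[1:,4]); return l==i
def foot2(near=(.565,-.03,.063)):
    A=[];b=[];info=[]
    for n in ['scene','side']:
        c=cam(n); m=brown(c,near,32); x=np.where(m.any(0))[0]; u=(x[0]+x[-1])/2
        v=np.median(np.r_[np.where(m[:,x[0]])[0],np.where(m[:,x[-1]])[0]])
        p=ray(c,u,v,.063); o=-c['R'].T@c['t']; d=p-o; nrm=np.array([-d[1],d[0]]); nrm/=np.linalg.norm(nrm)
        A.append(nrm); b.append(nrm@p[:2])
        ys=np.where(m[:,int(round(u))])[0]; info.append((x[0],x[-1],ys[-1],p[:2].round(4)))
    return np.linalg.solve(A,b),info
E
python3 - <<'E'
from h import *
print(foot2())
E
```

```text
(array([ 0.56206598, -0.02781517]), [(np.int64(274), np.int64(299), np.int64(219), array([ 0.5633, -0.0283])), (np.int64(344), np.int64(372), np.int64(251), array([ 0.5621, -0.0286]))])
```

```bash
cat >> h.py <<'E'
from scipy.spatial.transform import Rotation as Ro
def goal(tip,F,tilt,tipL=.073):
    F=np.array([F[0],F[1],0.]); F/=np.linalg.norm(F); y=np.array([0,0,-1.]); x=np.cross(y,F)
    R=np.c_[x,y,F]@Ro.from_euler('x',tilt,degrees=True).as_matrix()
    return np.array(tip)-R[:,1]*tipL, R
def shift(p,R):
    s=arm.read_state(); Rn=Ro.from_rotvec(s['tool_rot']).as_matrix()
    return (Rn.T@(p-s['ee_pos'])*100).round(2), np.degrees(Ro.from_matrix(Rn.T@R).as_rotvec()).round(1)
E
python3 - <<'E'
from h import *
F=np.array([.028,-.017]); F/=np.linalg.norm(F)
p,R=goal([*(np.array([.562,-.028])-F*.065),.175],F,8); print(p,F,shift(p,R))
E
```

```text
[0.49775448 0.01100621 0.24728957] [ 0.85478752 -0.51897813] (array([-31.17,   5.66,  44.99]), array([ 7.3, 57.8, -4. ]))
```

Call:
drive_tool:
  commands: "-31.2 5.7 45 7.3 57.8 -4 255;-31.2 5.7 45 7.3 57.8 -4 255;-31.2 5.7 45 7.3 57.8 -4 255;-31.2 5.7 45 7.3 57.8 -4 255;-31.2 5.7 45 7.3 57.8 -4 255;-31.2 5.7 45 7.3 57.8 -4 255;-31.2 5.7 45 7.3 57.8 -4 255;-31.2 5.7 45 7.3 57.8 -4 255;-31.2 5.7 45 7.3 57.8 -4 255;-31.2 5.7 45 7.3 57.8 -4 255"
  squeeze: 20

```text
clock: 1.28
ee_pos: [0.4164, -0.1395, 0.2651]
tool_rot: [-0.82, 1.469, -1.692]
ft_force: [1.0, -1.1, 0.9]
finger_gap: 0.0005
```

```bash
python3 - <<'E'
from h import *
F=np.array([.028,-.017])/np.hypot(.028,.017)
p,R=goal([*(np.array([.562,-.028])-F*.065),.175],F,8); print(p,shift(p,R),arm.read_state()['joint_pos'].round(2))
E
```

```text
[0.49775448 0.01100621 0.24728957] (array([-17.08,   1.64,  -1.19]), array([-0.1, -0.3,  0. ])) [-0.49  0.17  1.89 -0.01  0.94  1.63]
```

Call:
drive_tool:
  commands: "-17 1.6 -1.2 0 0 0 255;-17 1.6 -1.2 0 0 0 255;-17 1.6 -1.2 0 0 0 255;-17 1.6 -1.2 0 0 0 255;-17 1.6 -1.2 0 0 0 255;-17 1.6 -1.2 0 0 0 255;-17 1.6 -1.2 0 0 0 255;-17 1.6 -1.2 0 0 0 255;-17 1.6 -1.2 0 0 0 255;-17 1.6 -1.2 0 0 0 255"

```text
clock: 2.12
ee_pos: [0.4957, 0.0087, 0.2477]
tool_rot: [-0.824, 1.468, -1.689]
ft_force: [-0.7, 0.3, 0.1]
finger_gap: -0.0
```

```bash
python3 - <<'E'
from h import *
c=cam('wrist','w1.png'); s=arm.read_state(); R=Ro.from_rotvec(s['tool_rot']).as_matrix()
g=c['frame'][:,:,::-1].copy()
tip=s['ee_pos']+R[:,1]*.073
for p,col in [(tip,(0,0,255)),(tip+R[:,2]*.011,(0,255,255)),([.59,-.045,.05],(0,255,0)),([.562,-.028,.063],(255,255,0))]:
    u=proj(c,p); print(u.round(0)); cv2.drawMarker(g,tuple(int(i) for i in u),col,0,14,2)
cv2.imwrite('pics/w1m.png',g); print(tip,s['finger_gap'])
E
```

```text
[324. 322.]
[324. 297.]
[319. 112.]
[319. 162.]
[0.50453871 0.00353914 0.1753983 ] -4.104657776347401e-05
```

View pics/w1m.png

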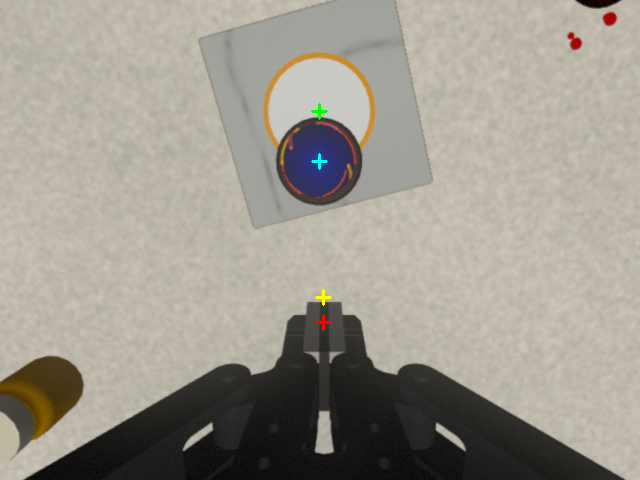

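The wrist view shows the ring centre at (319,112), the foot at (319,162) and the shut fingertips at (324,310). All of these match the calibration.

```bash
cat >> h.py <<'E'
def wristm(foot=(.562,-.028),ring=(.590,-.045),save=None):
    c=cam('wrist',save); f=cv2.cvtColor(c['frame'],cv2.COLOR_RGB2HSV).astype(int); H,S,V=f[...,0],f[...,1],f[...,2]
    P=lambda m,z:np.array([ray(c,u,v,z) for v,u in np.argwhere(m)]).reshape(-1,3)
    yy,xx=np.mgrid[:480,:640]
    ui=proj(c,[*ring,.05]); sel=np.hypot(xx-ui[0],yy-ui[1])<150
    G=P(sel&(H>8)&(H<25)&(S>110)&(V>90),.05); d=np.hypot(*(G[:,:2]-ring).T); G=G[abs(d-.0358)<.006]
    uf=proj(c,[*foot,.063]); e=proj(c,np.array([*foot,.063])+c['R'][0]*.028); rp=np.linalg.norm(e-uf)
    # radial edge search: outermost dark pixel -> marble
    dark=((V<105)|((S>90))) ; E=[]
    for a in np.radians(np.arange(0,360,4)):
        rs=np.arange(.6*rp,1.35*rp,.5); pts=uf[:,None]+np.array([np.cos(a),np.sin(a)])[:,None]*rs
        v=cv2.remap(c['frame'].max(2).astype(np.float32),pts[0].astype(np.float32)[None],pts[1].astype(np.float32)[None],1)[0]
        g=np.gradient(v); i=np.argmax(g)
        if g[i]>6: E.append(ray(c,pts[0,i],pts[1,i],.063))
    rc=circ(G) if len(G)>20 else None; fc=circ(E,.028); fr=circ(E)
    print('ring',rc,len(G),'foot r28',fc,'free',fr,len(E)); return c,fr[0],rc
E
python3 - <<'E'
from h import *
c,f,r=wristm(); s=arm.read_state(); R=Ro.from_rotvec(s['tool_rot']).as_matrix()
d=r[0]-f; print(d,np.linalg.norm(d),'in tool',R[:2].T@d)
F=d/np.linalg.norm(d)
p,Rg=goal([*(f-F*.055),.058],F,8); print(p,shift(p,Rg))
E
```

```text
ring (array([ 0.59023179, -0.04465244]), np.float64(0.035643776949272524), np.float64(0.000838876813141827)) 1325 foot r28 (array([ 0.56229077, -0.02773628]), 0.028, np.float64(0.00020210856461779468)) free (array([ 0.56230273, -0.02778442]), np.float64(0.027530455545850277), np.float64(0.0003793283075601353)) 90
[ 0.02792906 -0.01686802] 0.0326276373903438 in tool [-0.0001322   0.00454085  0.03230984]
[0.50652648 0.00590219 0.13028957] (array([-0.28, 11.77, -0.57]), array([ 0. , -0.2, -0. ]))
```

Call:
drive_tool:
  commands: "-0.3 3 -0.6 0 0 0 255;-0.3 6 -0.6 0 0 0 255;-0.3 8 -0.6 0 0 0 255;-0.3 9 -0.6 0 0 0 255;-0.3 10 -0.6 0 0 0 255;-0.3 10.7 -0.6 0 0 0 255;-0.3 11.2 -0.6 0 0 0 255;-0.3 11.5 -0.6 0 0 0 255;-0.3 11.7 -0.6 0 0 0 255;-0.3 11.7 -0.6 0 0 0 255"

```text
clock: 3.05
ee_pos: [0.5066, 0.0072, 0.1309]
tool_rot: [-0.825, 1.467, -1.687]
ft_force: [-1.4, -0.7, -0.6]
finger_gap: -0.0
```

```bash
python3 - <<'E'
from h import *
c,f,r=wristm(save='w2.png'); s=arm.read_state(); R=Ro.from_rotvec(s['tool_rot']).as_matrix(); tip=s['ee_pos']+R[:,1]*.073
d=r[0]-f if r else np.array([.5902,-.0447])-f
F=d/np.linalg.norm(d); n=np.array([-F[1],F[0]]); v=f-tip[:2]
print('tip',tip,'dist',np.linalg.norm(d),'along',v@F,'lat',v@n, 'ft',s['ft_force'])
S=cam('side','s2.png'); a=S['frame'][190:290,290:410][:,:,::-1]; b=cv2.resize(c['frame'][:,:,::-1],(400,300))
cv2.imwrite('pics/v2.png',np.hstack([cv2.resize(a,(360,300),interpolation=2),b]))
E
```

```text
ring (array([ 0.59017592, -0.04460773]), np.float64(0.035502320495794826), np.float64(0.0008440652391744075)) 3451 foot r28 (array([ 0.56259369, -0.02754832]), 0.028, np.float64(0.00047529365074460914)) free (array([ 0.56268247, -0.0274026 ]), np.float64(0.027149112479399006), np.float64(0.0007831495661581468)) 90
tip [0.51535914 0.00197128 0.05879821] dist 0.03243310263679953 along 0.05569812585701184 lat 0.00020396221713313983 ft [ 0.62897732  0.27521858 -0.24760576]
```

View pics/v2.png

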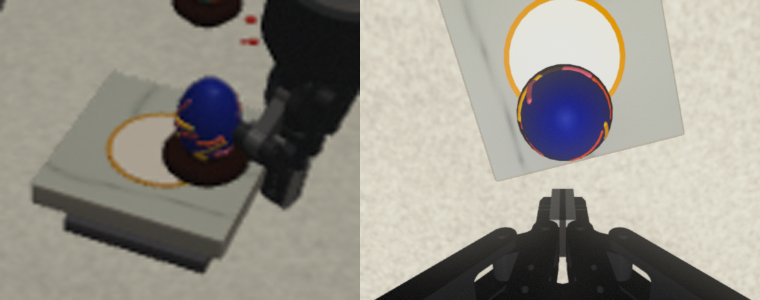

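```bash
python3 - <<'E'
from h import *
s=arm.read_state(); R=Ro.from_rotvec(s['tool_rot']).as_matrix(); T=s['ee_pos']
S=cam('side','s3.png'); A=cam('scene','a3.png')
out=[]
for c,(v0,v1,u0,u1) in [(S,(180,300,290,430)),(A,(150,270,220,360))]:
    k=5; g=cv2.resize(c['frame'][v0:v1,u0:u1][:,:,::-1],None,fx=k,fy=k,interpolation=2)
    for q,col in [((0,.073,0),(0,0,255)),((0,.073,.011),(0,255,255)),((0,0,0),(0,255,0))]:
        u=proj(c,T+R@np.array(q)); cv2.drawMarker(g,(int((u[0]-u0+.5)*k),int((u[1]-v0+.5)*k)),col,0,14,2)
    out.append(cv2.resize(g,(400,343)))
cv2.imwrite('pics/v3.png',np.hstack(out))
E
```

```text
(no output)
```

View pics/v3.png

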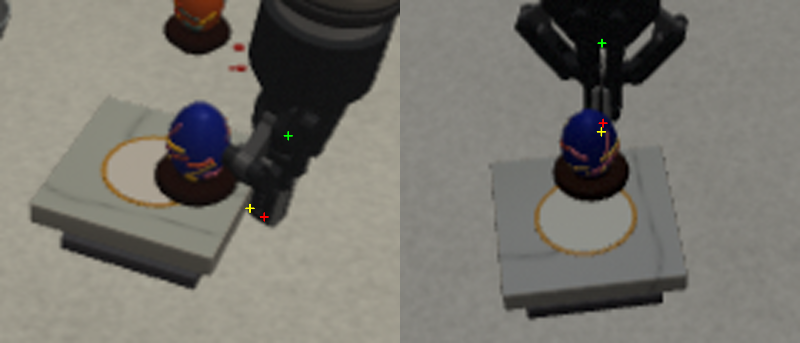

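Call:
drive_tool:
  commands: "0 0.06 0.4 0 0 0 255;0 0.11 0.8 0 0 0 255;0 0.15 1.1 0 0 0 255;0 0.17 1.25 0 0 0 255;0 0.18 1.35 0 0 0 255;0 0.2 1.45 0 0 0 255;0 0.21 1.55 0 0 0 255;0 0.23 1.65 0 0 0 255;0 0.24 1.75 0 0 0 255;0 0.26 1.85 0 0 0 255"

```text
clock: 4.08
ee_pos: [0.5223, -0.0025, 0.1306]
tool_rot: [-0.826, 1.468, -1.687]
ft_force: [-1.3, 0.1, 0.8]
finger_gap: -0.0003
```

```bash
cat > chk.py <<'E'
from h import *
import sys
RC=np.array([.5902,-.0446]); g=[float(a) for a in sys.argv[1:3]]
c,f,r=wristm(foot=g); s=arm.read_state(); R=Ro.from_rotvec(s['tool_rot']).as_matrix(); tip=s['ee_pos']+R[:,1]*.073
d=RC-f; Z=R[:2,2]/np.linalg.norm(R[:2,2]); X=R[:2,0]; v=f-tip[:2]
print('foot',f,'tip',tip,'to go: z',d@Z,'x',d@X,'| foot from tip z',v@Z,'x',v@X,'ft',s['ft_force'])
E
python3 chk.py .5625 -.0276
```

```text
ring (array([ 0.59036559, -0.04469983]), np.float64(0.03555574331209254), np.float64(0.0008387064845963021)) 3876 foot r28 (array([ 0.56141358, -0.02737554]), 0.028, np.float64(0.0014760900817268434)) free (array([ 0.56112467, -0.02705842]), np.float64(0.028869243249429733), np.float64(0.0010266778544597444)) 86
foot [ 0.56112467 -0.02705842] tip [ 0.53098809 -0.00772245  0.05832019] to go: z 0.033956914190906365 x -9.622144494488699e-05 | foot from tip z 0.03579539372225022 x 0.0008867729556021053 ft [-0.93200117  0.35929559  0.43223683]
```

Call:
drive_tool:
  commands: "0 0.01 0.1 0 0 0 255;0 0.03 0.2 0 0 0 255;0 0.04 0.3 0 0 0 255;0 0.06 0.4 0 0 0 255;0 0.07 0.5 0 0 0 255;0 0.08 0.6 0 0 0 255;0 0.1 0.7 0 0 0 255;0 0.11 0.8 0 0 0 255;0 0.13 0.9 0 0 0 255;0 0.14 1.0 0 0 0 255"

```text
clock: 4.97
ee_pos: [0.5311, -0.0078, 0.1306]
tool_rot: [-0.825, 1.467, -1.687]
ft_force: [-1.5, 1.2, -0.8]
finger_gap: -0.0001
```

```bash
python3 chk.py .568 -.031; python3 - <<'E'
from h import *
print(foot2((.568,-.031,.063)))
a=cv2.resize(cam('side')['frame'][180:300,290:430],(400,343));b=cv2.resize(cam('wrist')['frame'],(400,343))
cv2.imwrite('pics/v4.png',np.hstack([a,b])[:,:,::-1])
E
```

```text
ring (array([ 0.59042654, -0.04477498]), np.float64(0.035536592179071014), np.float64(0.0008477028397714387)) 3610 foot r28 (array([ 0.56990252, -0.03254648]), 0.028, np.float64(0.0017282553440963102)) free (array([ 0.5699524 , -0.03241254]), np.float64(0.02876011276518257), np.float64(0.0011946131561029472)) 84
foot [ 0.5699524  -0.03241254] tip [ 0.53996445 -0.01309633  0.05840841] to go: z 0.023632416904094667 x -9.006739007729088e-05 | foot from tip z 0.03565807863392972 x 0.0009486208830920394 ft [-0.25965075  0.85461645  0.7369704 ]
(array([ 0.57390867, -0.03504715]), [(np.int64(273), np.int64(298), np.int64(223), array([ 0.5729, -0.0347])), (np.int64(340), np.int64(364), np.int64(249), array([ 0.5738, -0.0315]))])
```

View pics/v4.png

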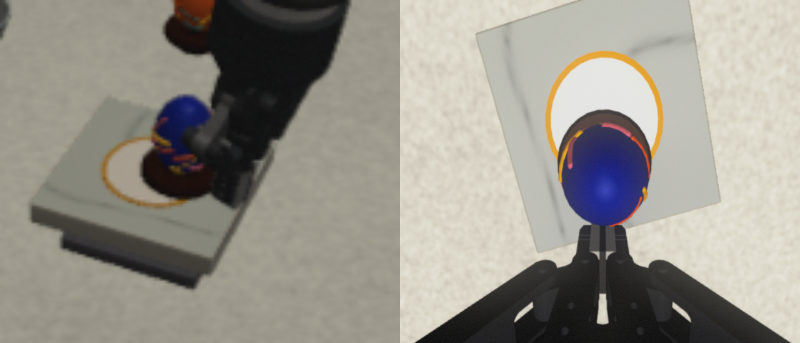

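Call:
drive_tool:
  commands: "0 0.01 0.1 0 0 0 255;0 0.04 0.25 0 0 0 255;0 0.06 0.4 0 0 0 255;0 0.08 0.56 0 0 0 255;0 0.1 0.72 0 0 0 255;0 0.12 0.88 0 0 0 255;0 0.15 1.04 0 0 0 255;0 0.17 1.2 0 0 0 255;0 0.19 1.35 0 0 0 255;0 0.21 1.5 0 0 0 255"

```text
clock: 6.05
ee_pos: [0.5441, -0.0157, 0.1307]
tool_rot: [-0.825, 1.467, -1.687]
ft_force: [-1.4, -0.0, -0.0]
finger_gap: 0.0001
```

Call:
drive_tool:
  commands: "0 -0.02 -0.1 0 0 0 255;0 -0.05 -0.4 0 0 0 255;0 -0.14 -1 0 0 0 255;0 -0.28 -2 0 0 0 255;0 -0.42 -3 0 0 0 255;0 -2.4 -3 0 0 0 255;0 -5 -3 0 0 0 255;0 -8 -3 0 0 0 255;0 -10.4 -3 0 0 0 255;0 -10.4 -3 0 0 0 255"

```text
clock: 6.88
ee_pos: [0.5069, 0.008, 0.2342]
tool_rot: [-0.818, 1.461, -1.688]
ft_force: [0.3, 0.1, 0.7]
finger_gap: -0.0002
```

```bash
python3 chk.py .5845 -.0415; python3 - <<'E'
from h import *
print(foot2((.584,-.041,.063)))
E
```

```text
ring (array([ 0.59038613, -0.04472909]), np.float64(0.03554759697788554), np.float64(0.0008036184908248312)) 1846 foot r28 (array([ 0.58491854, -0.04131055]), 0.028, np.float64(0.0002917553503203746)) free (array([ 0.58488447, -0.04125908]), np.float64(0.027687212967846566), np.float64(0.00018700161141369832)) 90
foot [ 0.58488447 -0.04125908] tip [0.51534874 0.00263063 0.15971865] to go: z 0.0062774793955030425 x 0.00010187244947141216 | foot from tip z 0.08221554948622137 x 0.0014909374591328128 ft [ 0.41545991  0.47190122 -0.35316419]
(array([ 0.58423118, -0.0405547 ]), [(np.int64(272), np.int64(298), np.int64(229), array([ 0.5829, -0.0401])), (np.int64(333), np.int64(361), np.int64(245), array([ 0.5844, -0.0437]))])
```

Call:
drive_tool:
  commands: "0.1 2.5 0 0 0 0 255;0.1 5.5 0 0 0 0 255;0.1 8 0 0 0 0 255;0.1 9.5 0 0 0 0 255;0.1 9.98 0 0 0 0 255;0.1 10.05 0.5 0 0 0 255;0.1 10.15 1.2 0 0 0 255;0.1 10.25 1.9 0 0 0 255;0.1 10.32 2.4 0 0 0 255;0.1 10.32 2.4 0 0 0 255"

```text
clock: 7.87
ee_pos: [0.5399, -0.0141, 0.1317]
tool_rot: [-0.822, 1.465, -1.688]
ft_force: [0.4, 0.8, -0.2]
finger_gap: 0.0
```

```bash
python3 chk.py .5849 -.0413
```

```text
ring (array([ 0.59060857, -0.04498531]), np.float64(0.03539016095027602), np.float64(0.0008577236052619112)) 3626 foot r28 (array([ 0.58368905, -0.04081875]), 0.028, np.float64(0.0012288271045127943)) free (array([ 0.58368484, -0.04074097]), np.float64(0.02844537709810958), np.float64(0.0008861015283839375)) 90
foot [ 0.58368484 -0.04074097] tip [ 0.54793185 -0.01900607  0.05912617] to go: z 0.007571769222804834 x -8.706599932400234e-05 | foot from tip z 0.04184114630669018 x -1.1112961288521628e-06 ft [-0.26523549  0.49389138  0.28764314]
```

Call:
drive_tool:
  commands: "0 0.04 0.3 0 0 0 255;0 0.06 0.42 0 0 0 255;0 0.07 0.52 0 0 0 255;0 0.09 0.62 0 0 0 255;0 0.1 0.73 0 0 0 255;0 0.12 0.84 0 0 0 255;0 0.13 0.95 0 0 0 255;0 0.15 1.05 0 0 0 255;0 0.16 1.13 0 0 0 255;0 0.17 1.18 0 0 0 255"

```text
clock: 8.75
ee_pos: [0.5485, -0.0195, 0.1306]
tool_rot: [-0.825, 1.467, -1.687]
ft_force: [-2.0, 1.2, 1.3]
finger_gap: -0.0002
```

Call:
drive_tool:
  commands: "0 0 0 0 0 0 255;0 -0.05 -0.4 0 0 0 255;0 -0.14 -1 0 0 0 255;0 -0.28 -2 0 0 0 255;0 -0.42 -3 0 0 0 255;0 -2.4 -3 0 0 0 255;0 -5 -3 0 0 0 255;0 -8 -3 0 0 0 255;0 -10.4 -3 0 0 0 255;0 -10.4 -3 0 0 0 255"

```text
clock: 9.58
ee_pos: [0.5114, 0.004, 0.2342]
tool_rot: [-0.818, 1.461, -1.689]
ft_force: [0.6, -0.3, 0.4]
finger_gap: -0.0001
```

```bash
python3 chk.py .590 -.0445; python3 - <<'E'
from h import *
print(foot2((.590,-.0445,.063)))
S=cam('side'); print({k:(S) and None for k in []}, [measure(x,(.59,-.045,.05),45).get('ring') for x in (S,cam('scene'))])
a=cv2.resize(S['frame'][180:300,290:430],(400,343));b=cv2.resize(cam('wrist')['frame'],(400,343))
cv2.imwrite('pics/v5.png',np.hstack([a,b])[:,:,::-1])
E
```

```text
ring (array([ 0.59038901, -0.04470611]), np.float64(0.03557433202450198), np.float64(0.0007957648126951239)) 1796 foot r28 (array([ 0.58963318, -0.04426729]), 0.028, np.float64(0.00023353696168439304)) free (array([ 0.58959032, -0.04422868]), np.float64(0.027705665317676688), np.float64(0.0002605589591435243)) 90
foot [ 0.58959032 -0.04422868] tip [ 0.51988243 -0.00130268  0.15964944] to go: z 0.0007138600916822397 x 1.4996296340684281e-06 | foot from tip z 0.08186291155687155 x 0.0005740770781615667 ft [ 0.31411185 -0.02501047 -1.1722478 ]
(array([ 0.58939846, -0.04494281]), [(np.int64(271), np.int64(297), np.int64(230), array([ 0.5872, -0.0441])), (np.int64(331), np.int64(358), np.int64(244), array([ 0.5895, -0.0461]))])
{} [(array([ 0.58985404, -0.04557775]), np.float64(0.03559015255094636), np.float64(0.0008738420612822567), 94), (array([ 0.5902005 , -0.04482515]), np.float64(0.035678554899219915), np.float64(0.000685636999986021), 78)]
```

View pics/v5.png

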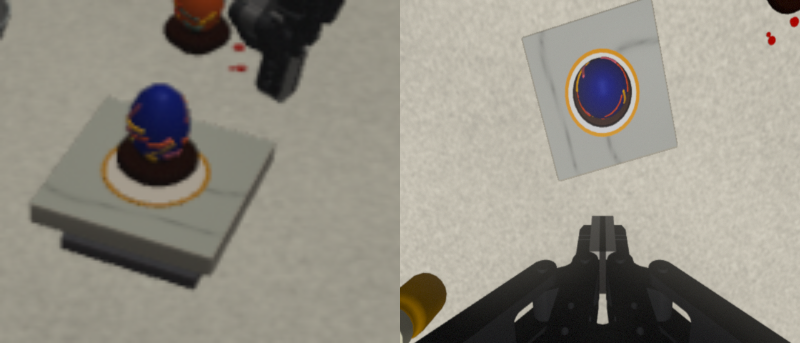

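The foot is inside the ring, upright and within about 1 mm of centre by the wrist view. The arm is clear, so I'm handing in.

```bash
python3 -c "
from station import arm; print(arm.finish_job())"
```

```text
the job is handed in; nothing more can be done
None
```

The blue egg now stands upright inside the gold ring, and I handed the job in at about 10 s of the 48 s allowed. `finish_job()` gives no verdict, so this rests on my own checks.

- **What I did:** I shut the gripper, held the fingertips below rim height with an 8° tilt, and slid the foot about 32 mm to the ring. That took two slow pushes at 12–19 mm/s, and I backed off and looked after each one.
- **Centring:** the last wrist view put the foot 0.9 mm from the ring's centre (0.7 mm along the push direction, 0.0 mm sideways, against the averaged ring estimate). The two fixed cameras agreed to about 1 mm.
- **Upright and clear:** the egg looked upright in the last views, and the arm had backed off and touched nothing. I judged tilt by eye and did not measure it.
- **Forces:** wrist readings at the end of each move stayed within about 3 N, which is noise level. The contact force on the egg was not measured directly.
- **Other objects:** the arm never came near the orange egg, jar or bowl. I did not re-measure their positions at the end.
- **Poor readings:** an early foot fit from the side camera was about 30 mm out because it picked up the egg's paint; I dropped it. Close-up wrist readings with the finger near the rim were 1–2 mm off, so I relied on the backed-off views.

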